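# Slide the stone tile out over the wash tub

## Robot

A 7-joint arm with a two-finger parallel gripper is mounted at the origin on the work surface. World frame = base frame: x ahead of the robot, y to its left, z up, the work surface at z = 0. Lengths are in mm, angles in rad, forces in N, time in s.
With the tool pointing down it reaches from about 425 to 975 mm from the base axis. Payload 16.7 kg.
Tool frame: the origin (TCP) lies between the finger pads; the fingertips stand 25 mm ahead of it and the grasp point (between the pads) lies 6 mm ahead of it; z points along the fingers, y is the line along which they close (so a half turn about z gives the same grasp; the last joint's range is limited). The gripper opens to 85 mm and grips with 20 to 120 N. Pads are 22 mm wide; open, the fingers measure 114 mm over their backs; the gripper's body (76 mm by 85 mm) begins 54 mm behind the grasp point. The pads swing forward as they close: fully open they stand 13 mm farther back than shut.
Start: joints at [-1.448, 0.426, 0.074, 1.606, -0.034, 1.111, -0.067], TCP at [181.872, 650, 256.302] pointing down, gripper open.
Joint ranges: [-2.85, 2.85], [-0.5, 2.14], [-1.23, 1.37], [0.21, 2.46], [-1.02, 4.16], [0.16, 2.05], [-2.73, 2.73]. Speed limits (rad/s): [1.89, 1.89, 2.39, 2.39, 3.01, 3.01, 3.01].

## Interface

Orientations are given as a rotation vector (axis times angle).
In Python, from plant import env, viewer gives the robot as it stands. The module is installed in compiled form; this text tells all that it offers.
- The arm moves only by the tool drive_tool, never from a script. Its argument "rows" is a list of rows, each a list of 7 numbers: the shift along the tool's x, y, z in m, then the turn, a rotation vector about the tool's x, y, z in degrees, then the gripper command: -1 is fully open, 1 is shut, values between are in proportion. In form: [[dx, dy, dz, ax, ay, az, claw], ...]. A call has 1 to 20 rows; each row shifts and turns the commanded pose from where the row before left it, along the tool's axes as they then stand; what a row does not reach is not made up. A row lasts 1/8 s, in which the tool goes at most 62.5 mm and 10.7 degrees, less where a joint would pass 70% of its speed; a pose out of reach is approached as far as the arm can. A call is refused whole if a number of a shift passes 0.0625 or a number of a turn 10.7, either way. A call with a gripper value outside its range is refused whole. The fingers move at their own pace and stop on an object; "grip_force" is the grip in N (left out, the last holds). Time passes only in rows, so rows that do not move let the fingers close. It gives the time, the measured TCP pose, the force, the opening and the grip force at its end, in the units of the state.
- env.read_state(): the state, without advancing time (a new reading comes with each control period).
- viewer.read_camera(name): name is "side" or "top"; returns the picture (480x640x3 uint8, red, green, blue); there is no depth.
- viewer.get_calibration(name): a dict with "fx", "fy", "cx", "cy" (pixels), "extrinsics" (4x4, takes a point from camera to world coordinates). Camera axes: x right, y up, looking along -z (the intrinsics and any distortion apply to the point x, -y, -z); pixel columns grow to the right and rows downward; lengths in mm; the calibration is good to about 2 mm. A picture is of the moment at which its call begins. get_calibration takes no time and is no camera call.
- env.finish_job(): hands the job in; it is judged then, once.
The state is a dict: "time": time; "qpos": joint angles; "dq": joint speeds; "joint_torque": joint torques, N m; "position": TCP position; "ee_rot": TCP orientation; "contact_force": force on the tool from outside, world axes, zero at the start; "wrist_torque": the same for the moment, N m; "grip_width": finger opening in mm; "grip_force": force on a finger pad.
Only numpy, scipy, OpenCV 4.12 (cv2) and the standard library are available. Lean on these libraries where they do the work, as an engineer would, in place of code of your own. Each camera call takes 0.05 s, during which the arm holds its last target. There are 200 camera calls.

## Task

Push the rectangular stone tile along the draining bench with your fingertips until it sticks out 4 cm past the bench's straight edge over the wash tub, square to that edge, so that the keeper can get a hand under it. Do not grip, lift, tip or press hard on the tile, and leave the round stone and everything else where they stand. Finish with the hand clear.

Things in the scene. Friction and masses are not known exactly. Their poses are not given: they have to be found in the camera images.
- bench: Fixed, low wooden draining bench on the counter. Its flat top is 280 mm (along its own x) by 560 mm (its own y), 80 mm above the counter. Origin: on the counter under the middle of the top; z up; x points across the bench away from the robot (give or take 15 degrees), towards the wash tub.
- bench_edge (a point): Middle of the bench's long straight far edge, on its top surface (80 mm above the counter), facing the tub. Same axes as the bench: x points horizontally out over the tub, square to the edge; y runs along the edge; z up.
- tile: The rectangular stone tile, plain grey, 120 mm (its own x) by 100 mm (its own y), 10 mm thick, about 0.2 to 0.4 kg, loose, lying flat on the bench, up to 60 mm short of the edge and up to 20 degrees out of square. Slides with ordinary friction. Origin: middle of its underside; z up; its x points more or less towards the tub.
- tile_front (a point): Middle of the tile's 100 mm long side that faces the tub, at its top face; 60 mm along the tile's x from its centre. Overhang is how far this point lies past bench_edge along the bench's x. Same axes as the tile.
- round_stone: Round plate of the same grey stone, 96 mm across, 10 mm thick, loose on the bench beside the tile, to its left or its right (centres about 210 mm apart). To be left alone. Origin: middle of its underside.
- tub: Grey plastic wash tub, 220 by 380 mm, 55 mm high, fixed on the counter beyond the bench's edge, its rim 25 mm lower than the bench's top. Origin: middle of its underside.
- food_bowl: Small white ceramic bowl, 66 mm across, 36 mm high, standing near one end of the bench. To be left alone. Origin: middle of its underside.
- nail_brush: Small scrubbing brush with a wooden back, 75 by 34 mm, 38 mm high, near the other end of the bench. To be left alone. Origin: middle of its underside.
- soap: White soap bottle, 64 mm across, 170 mm high, on the counter left of the bench. To be left alone. Origin: middle of its underside.
- water_bowl: White ceramic water bowl, 150 mm across, 70 mm high, on the counter left of the bench. To be left alone. Origin: middle of its underside.
- branch: Gnawing branch, about 260 mm long, 34 mm thick, lying on the counter right of the bench. To be left alone. Origin: middle of its underside.
Things that resemble listed ones, but are neither listed nor needed, are in the scene too. What is shaped like the tile but brown is not meant.

How it is judged (in metres and radians):
At the end, for the whole second after the job is handed in: The middle of the tile's front side lies 30 to 50 mm past the bench's edge, the tile is square to the edge within 7 degrees (0.12 rad), flat on the bench (within 3 mm) and at rest (x of tile_front in the frame of bench_edge between 0.03 and 0.05 m and angle between the x axis of tile and the x axis of bench_edge, either way round below 0.12 rad and z of tile in the frame of bench_edge between -0.003 and 0.003 m and angle between tile's own z axis and vertical below 0.05 rad and linear speed of tile below 0.01 m/s); the robot touches nothing.
It fails at once if the tile is lifted (over 8 mm) or tipped (over 0.12 rad) or falls off (z of tile in the frame of bench_edge above 0.008 m or z of tile in the frame of bench_edge below -0.008 m or angle between tile's own z axis and vertical above 0.12 rad).
It fails at once if the fingers grip or press the tile hard (over 35 N) (contact force between the fingers and tile above 35 N).
It fails at once if the round stone is moved by more than 15 mm (distance of round_stone from where it was at the start of the episode above 0.015 m).
It fails at once if another bystander is moved by more than 20 mm or tipped over (distance of any of food_bowl, nail_brush, soap, water_bowl, branch from where it was at the start of the episode above 0.02 m or angle between any of food_bowl, nail_brush, soap, water_bowl's own z axis and vertical above 0.5 rad).
It also fails if it takes over 40 s, if anything falls off the work surface, if the arm or the gripper's body presses on something with over 40 N, if the wrist force passes 120 N, or if a joint passes its speed limit or range.

## Working session

There is one attempt and no reset: what is moved stays moved. The work goes in short steps, Python scripts to look and compute and a tool call to move; the robot and the scene stay as the last step left them, time stands still between calls to the robot, and variables do not carry over. Pictures are saved under pics/ and viewed, at most 10 in all, crops included, and the job is handed in when it is done.

Besides the shell and the picture viewer there is one more tool, called after ">>>" as name(argument=value, ...), one argument or row to a line, values as JSON. drive_tool: Moves the arm, as the interface text tells. Its arguments: {"type":"object","properties":{"rows":{"type":"array"},"grip_force":{"type":"number"}},"required":["rows"]}

```bash
mkdir -p pics; python3 - <<'E'
from plant import env, viewer
import cv2
for n in("top","side"):
    im=viewer.read_camera(n); cv2.imwrite(f"pics/{n}0.png",im[...,::-1])
    print(n,viewer.get_calibration(n))
s=env.read_state();print(s)
E
```

```text
top {'fx': 493.29563625143936, 'fy': 493.29563625143936, 'cx': 321.1635925523052, 'cy': 238.82411099644685, 'extrinsics': array([[-1.76465768e-02,  9.82304064e-01, -1.86459980e-01,
         3.07183239e+02],
       [-9.99802239e-01, -1.56259854e-02,  1.23008596e-02,
        -5.08925825e+00],
       [ 9.16956347e-03,  1.86640174e-01,  9.82385548e-01,
         1.22602204e+03],
       [ 0.00000000e+00,  0.00000000e+00,  0.00000000e+00,
         1.00000000e+00]])}
side {'fx': 614.4011540116205, 'fy': 614.4011540116205, 'cx': 322.6450893809625, 'cy': 247.4425723694005, 'extrinsics': array([[ 9.70330557e-01,  1.40587186e-01, -1.96707532e-01,
         2.55122452e+02],
       [-2.41152394e-01,  6.21422897e-01, -7.45438868e-01,
        -1.06766167e+03],
       [ 1.74394119e-02,  7.70758604e-01,  6.36888562e-01,
         1.01667490e+03],
       [ 0.00000000e+00,  0.00000000e+00,  0.00000000e+00,
         1.00000000e+00]])}
{'time': 0.1, 'qpos': array([-1.44747593,  0.42664706,  0.07389135,  1.60657062, -0.03407206,
        1.11081838, -0.06708997]), 'dq': array([-0.00098982, -0.00323018, -0.0002285 , -0.00381137, -0.00113639,
        0.00068126, -0.00043843]), 'joint_torque': array([ 7.82380812e-03, -9.51539612e+01,  3.77106696e+00, -4.64407897e+01,
        1.96053588e-02,  6.42573679e-03,  6.52922085e-05]), 'position': array([181.83679065, 649.67441491, 255.68453028]), 'ee_rot': array([-4.27282028e-01, -3.11236024e+00,  1.85828797e-03]), 'contact_force': array([-0.25320913,  1.05571513, -0.38905138]), 'wrist_torque': array([ 0.0320271 ,  0.0401495 , -0.03112548]), 'grip_force': 0.0, 'grip_width': 85.52509501852005}
```

View pics/top0.png

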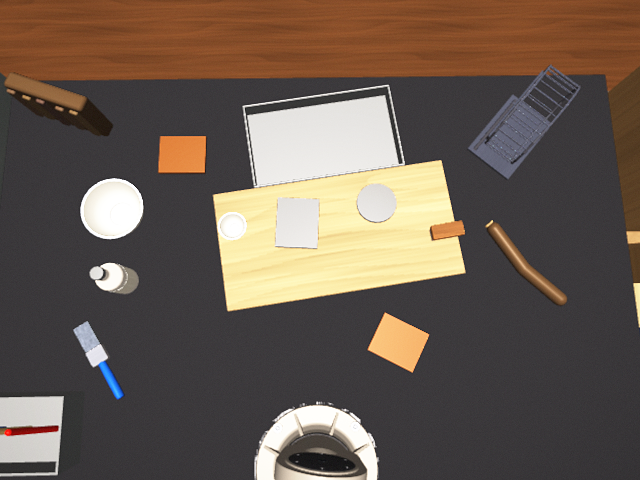

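View pics/side0.png

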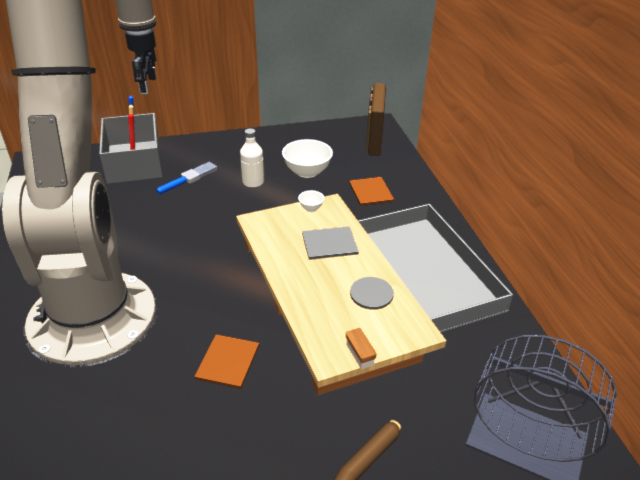

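The tile is the grey rectangle at about (297,222) in the top view. The round stone is at (376,203), and the orange-brown slabs at (182,154) and (398,342) are decoys. The bench corners are at about (214,194), (442,161), (465,271) and (228,310). I'll enlarge the area to confirm the tile and read its corners.

```bash
python3 - <<'E'
import cv2
im=cv2.imread("pics/top0.png")
cv2.imwrite("pics/crop0.png",cv2.resize(im[150:320,205:471],None,fx=3,fy=3,interpolation=cv2.INTER_CUBIC))
E
```

```text
(no output)
```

View pics/crop0.png

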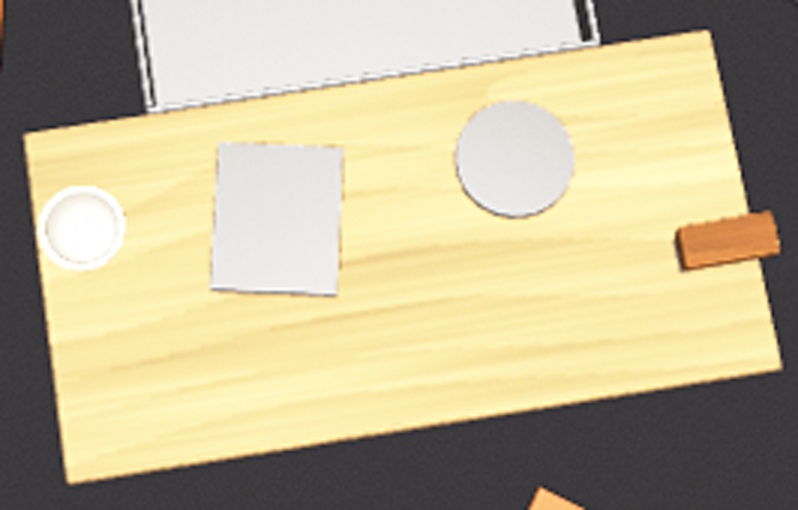

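The crop shows the grey tile with corners at (218,143), (343,148), (336,296) and (211,290), in crop pixels. It is the only grey rectangle on the bench. The round stone is at (515,158), and the bench's far edge runs from (24,133) to (709,31).

```bash
cat > h.py <<'E'
import numpy as np
from plant import env, viewer
from scipy.spatial.transform import Rotation as R
def pt(n,uv,z):
    c=viewer.get_calibration(n);E=c["extrinsics"]
    uv=np.atleast_2d(uv).astype(float)
    d=np.c_[(uv[:,0]-c["cx"])/c["fx"],-(uv[:,1]-c["cy"])/c["fy"],-np.ones(len(uv))]@E[:3,:3].T
    o=E[:3,3]
    return o+d*((z-o[2])/d[:,2])[:,None]
def crop(uv,u0,v0,k): return (np.array(uv,float)+.5)/k-.5+np.array([u0,v0])
def report(b,t,rs=None):
    L,Rr=b[0],b[1]; y=(L-Rr)[:2]; W=np.linalg.norm(y); y/=W; x=np.array([y[1],-y[0]])
    m=(L+Rr)[:2]/2
    print("edge mid",m.round(1),"len",W.round(1),"xaxis deg",np.degrees(np.arctan2(x[1],x[0])).round(2))
    print("tile",t.round(1).tolist(),"sides",np.linalg.norm(t-np.roll(t,-1,0),axis=1).round(1))
    tx=(t[0]+t[1]-t[2]-t[3])[:2]; a=np.degrees(np.arctan2(tx[1],tx[0]))
    f=(t[0]+t[1])[:2]/2
    print("tile deg",a.round(2),"centre",t.mean(0).round(1),"front in bench", ((f-m)@x).round(1),((f-m)@y).round(1))
    return x,y,m
E
python3 - <<'E'
from h import *
b=pt("top",crop([(24,133),(709,31),(781,368),(68,484)],205,150,3),80)
t=pt("top",crop([(218,143),(343,148),(336,295),(211,289)],205,150,3),90)
print(b.round(1),np.linalg.norm(b-np.roll(b,-1,0),axis=1))
x,y,m=report(b,t)
r=pt("top",crop([(515,158)],205,150,3),90)
print("round",r.round(1))
s=env.read_state();print(R.from_rotvec(s["ee_rot"]).as_matrix().round(3))
E
```

```text
[[ 638.4  239.1   80. ]
 [ 716.2 -315.8   80. ]
 [ 439.5 -354.7   80. ]
 [ 359.4  199.    80. ]] [560.39784851 279.36358437 559.52968499 281.85368155]
edge mid [677.3 -38.3] len 560.4 xaxis deg 7.98
tile [[625.0, 83.2, 90.0], [619.4, -15.9, 90.0], [501.2, -8.4, 90.0], [507.5, 88.8, 90.0]] sides [ 99.3 118.4  97.4 117.6]
tile deg -3.16 centre [563.2  36.9  90. ] front in bench -44.6 79.0
round [[ 609.1 -152.2   90. ]]
[[-0.963  0.269 -0.   ]
 [ 0.269  0.963 -0.001]
 [-0.    -0.001 -1.   ]]
```

The measured sizes match the given ones: bench 560×280 and tile about 99×118. The tile sits at -3.2° and the bench at +8.0°, and the tile is 44.6 mm short of the edge. I'll push its rear side with both fingertips about 50 mm apart, lined up parallel to the edge.

>>> drive_tool(
  rows=[
    [-0.0383,-0.0325,0,0,0,0,-0.2],
    [-0.0383,-0.0325,0,0,0,0,-0.2],
    [-0.0383,-0.0325,0,0,0,0,-0.2],
    [-0.0383,-0.0325,0,0,0,0,-0.2],
    [-0.0383,-0.0325,0,0,0,0,-0.2],
    [-0.0383,-0.0325,0,0,0,0,-0.2],
    [-0.0383,-0.0325,0,0,0,0,-0.2],
    [-0.0383,-0.0325,0,0,0,0,-0.2],
    [-0.0383,-0.0325,0,0,0,0,-0.2],
    [-0.0383,-0.0325,0,0,0,0,-0.2],
    [-0.0383,-0.0325,0,0,0,0,-0.2],
    [-0.0383,-0.0325,0,0,0,0,-0.2],
    [0.003,-0.0443,0,0,0,0,-0.2],
    [0.003,-0.0443,0,0,0,0,-0.2],
    [0.003,-0.0443,0,0,0,0,-0.2],
    [0,0,0,0,0,-5.9,-0.2],
    [0,0,0,0,0,-5.9,-0.2],
    [0,0,0,0,0,-5.9,-0.2],
    [0,0,0,0,0,-5.9,-0.2],
    [0,0,0,0,0,0,-0.2],
  ],
)

```text
time: 2.6
position: [474.7, 25.0, 256.2]
ee_rot: [0.217, -3.134, 0.0]
contact_force: [-0.3, 0.3, 0.0]
grip_width: 51.3
grip_force: 0.0
```

>>> drive_tool(
  rows=[
    [0,0,0.046,0,0,0,-0.2],
    [0,0,0.046,0,0,0,-0.2],
    [0,0,0.046,0,0,0,-0.2],
    [0,0,0.005,0,0,0,-0.2],
    [0,0,0,0,0,0,-0.2],
  ],
)

```text
time: 3.22
position: [475.3, 24.9, 114.2]
ee_rot: [-0.216, 3.134, -0.0]
contact_force: [-0.2, -0.4, 0.4]
grip_width: 51.4
grip_force: 0.0
```

```bash
python3 - <<'E'
from h import *
import cv2
im=viewer.read_camera("side")[...,::-1]
cv2.imwrite("pics/c1.png",cv2.resize(im[160:310,230:430],None,fx=4,fy=4,interpolation=cv2.INTER_CUBIC))
E
```

```text
(no output)
```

View pics/c1.png

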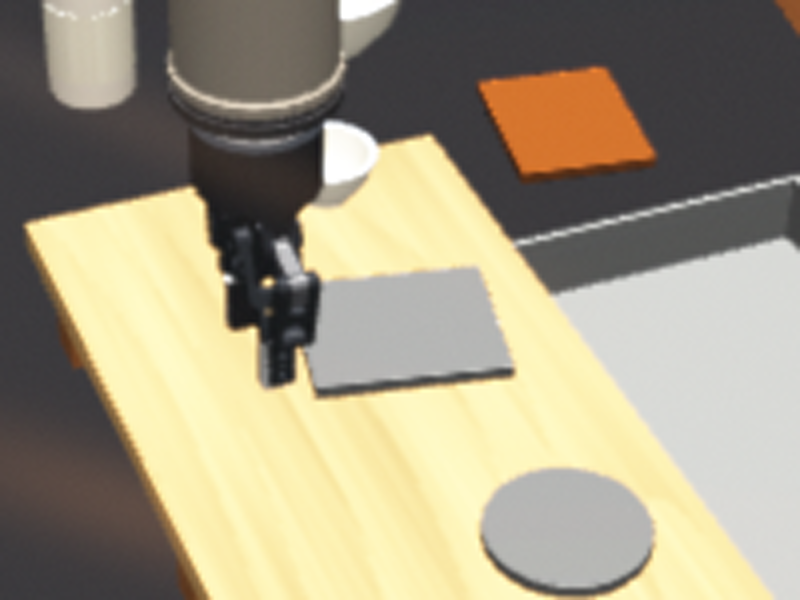

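The near fingertip is at crop (277,385), just behind the tile and clear of it. I'll go down gently to find the bench.

>>> drive_tool(
  rows=[
    [0,0,0.003,0,0,0,-0.2],
    [0,0,0.002,0,0,0,-0.2],
    [0,0,0.001,0,0,0,-0.2],
    [0,0,0,0,0,0,-0.2],
  ],
)

```text
time: 3.78
position: [474.9, 25.0, 107.4]
ee_rot: [0.218, -3.134, -0.0]
contact_force: [0.0, 0.4, -0.2]
grip_width: 51.3
grip_force: 0.0
```

>>> drive_tool(
  rows=[
    [0,0,0.001,0,0,0,-0.2],
    [0,0,0.001,0,0,0,-0.2],
    [0,0,0,0,0,0,-0.2],
  ],
)

```text
time: 4.15
position: [474.8, 25.0, 105.2]
ee_rot: [0.218, -3.134, 0.0]
contact_force: [-0.3, 0.4, 0.1]
grip_width: 51.1
grip_force: 0.0
```

>>> drive_tool(
  rows=[
    [0,0,0.001,0,0,0,-0.2],
    [0,0,0.001,0,0,0,-0.2],
    [0,0,0,0,0,0,-0.2],
  ],
)

```text
time: 4.53
position: [474.8, 25.0, 103.2]
ee_rot: [0.218, -3.134, 0.0]
contact_force: [0.6, 0.3, -0.4]
grip_width: 51.1
grip_force: 0.0
```

>>> drive_tool(
  rows=[
    [0,0,0.001,0,0,0,-0.2],
    [0,0,0.001,0,0,0,-0.2],
    [0,0,0,0,0,0,-0.2],
  ],
)

```text
time: 4.9
position: [474.9, 25.0, 101.7]
ee_rot: [-0.218, 3.134, 0.001]
contact_force: [-5.1, -0.2, 16.0]
grip_width: 51.0
grip_force: 7.7
```

>>> drive_tool(
  rows=[
    [0,0,0.001,0,0,0,-0.2],
    [0,0,0.001,0,0,0,-0.2],
    [0,0,0,0,0,0,-0.2],
  ],
)

```text
time: 5.28
position: [475.1, 25.0, 101.5]
ee_rot: [-0.218, 3.134, 0.003]
contact_force: [-21.7, -1.7, 69.7]
grip_width: 51.0
grip_force: 34.7
```

Bench contact came at TCP z ≈ 101.8. I'll raise the tips about 3.5 mm and push slowly.

>>> drive_tool(
  rows=[
    [0,0,-0.006,0,0,0,-0.2],
    [0,0,0,0,0,0,-0.2],
    [-0.003,0,0,0,0,0,-0.2],
    [-0.003,0,0,0,0,0,-0.2],
    [-0.003,0,0,0,0,0,-0.2],
    [-0.003,0,0,0,0,0,-0.2],
    [-0.003,0,0,0,0,0,-0.2],
    [-0.003,0,0,0,0,0,-0.2],
    [-0.003,0,0,0,0,0,-0.2],
    [-0.003,0,0,0,0,0,-0.2],
    [-0.003,0,0,0,0,0,-0.2],
    [-0.003,0,0,0,0,0,-0.2],
    [-0.003,0,0,0,0,0,-0.2],
    [-0.003,0,0,0,0,0,-0.2],
    [-0.003,0,0,0,0,0,-0.2],
    [-0.003,0,0,0,0,0,-0.2],
    [0,0,0,0,0,0,-0.2],
  ],
)

```text
time: 7.4
position: [516.9, 30.9, 105.4]
ee_rot: [-0.218, 3.134, -0.0]
contact_force: [-0.2, -0.4, 0.9]
grip_width: 51.4
grip_force: 0.0
```

```bash
python3 - <<'E'
from h import *
import cv2
im=viewer.read_camera("side")[...,::-1]
cv2.imwrite("pics/c2.png",cv2.resize(im[160:310,230:430],None,fx=4,fy=4,interpolation=cv2.INTER_CUBIC))
E
```

```text
(no output)
```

View pics/c2.png

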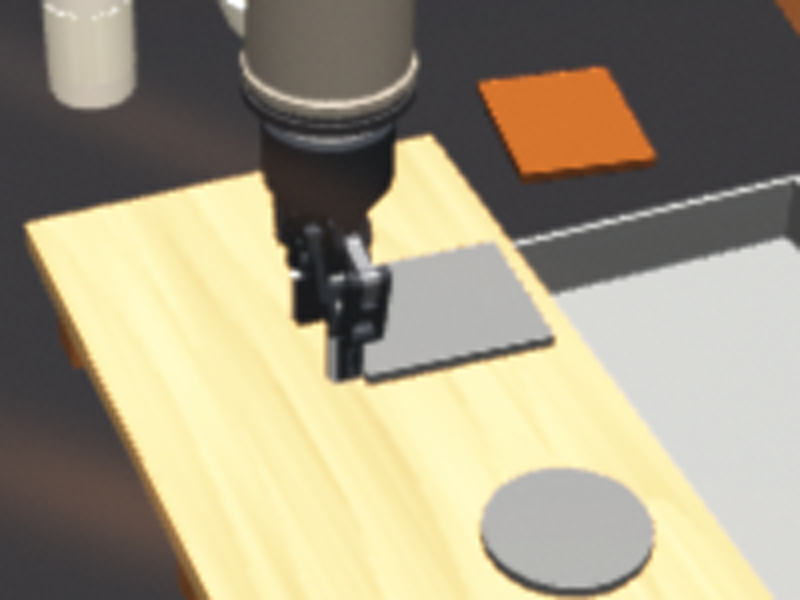

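The tile has squared up against both fingertips and lies flat, with its front-right corner at crop (552,340). I'll push 46 mm more and then measure.

>>> drive_tool(
  rows=[
    [-0.003,0,0,0,0,0,-0.2],
    [-0.003,0,0,0,0,0,-0.2],
    [-0.003,0,0,0,0,0,-0.2],
    [-0.003,0,0,0,0,0,-0.2],
    [-0.003,0,0,0,0,0,-0.2],
    [-0.003,0,0,0,0,0,-0.2],
    [-0.003,0,0,0,0,0,-0.2],
    [-0.003,0,0,0,0,0,-0.2],
    [-0.003,0,0,0,0,0,-0.2],
    [-0.003,0,0,0,0,0,-0.2],
    [-0.003,0,0,0,0,0,-0.2],
    [-0.003,0,0,0,0,0,-0.2],
    [-0.003,0,0,0,0,0,-0.2],
    [-0.003,0,0,0,0,0,-0.2],
    [-0.002,0,0,0,0,0,-0.2],
    [-0.002,0,0,0,0,0,-0.2],
    [0,0,0,0,0,0,-0.2],
  ],
)

```text
time: 9.57
position: [562.3, 37.2, 105.4]
ee_rot: [-0.218, 3.134, -0.0]
contact_force: [-0.3, -0.4, -1.0]
grip_width: 51.4
grip_force: 0.2
```

```bash
python3 - <<'E'
from h import *
import cv2
a=viewer.read_camera("side")[...,::-1];b=viewer.read_camera("top")[...,::-1]
k=lambda i:cv2.resize(i,None,fx=4,fy=4,interpolation=cv2.INTER_CUBIC)
cv2.imwrite("pics/c3.png",np.hstack([k(a[195:295,300:400]),k(b[150:250,250:350])]))
E
```

```text
(no output)
```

View pics/c3.png

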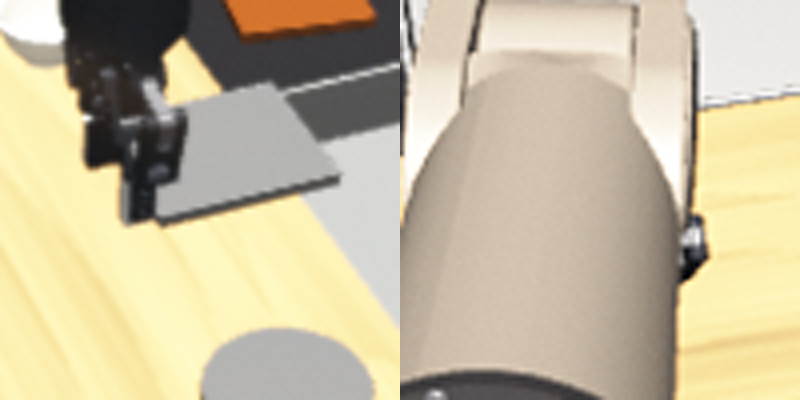

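The arm hides the tile from the top camera. In the side half of the picture, the top-face corners are front-right (340,178), front-left (272,82) and rear-right (159,217).

```bash
python3 - <<'E'
from h import *
p=pt("side",crop([(272,82),(340,178),(159,217)],300,195,4),90)
e=pt("side",crop([(0+400,575)],230,160,4),80) # unused scale check
x=np.array([.9903,.1388]);y=np.array([-.1388,.9903]);m=np.array([677.3,-38.3])
for q in p: print(q.round(1),((q[:2]-m)@x).round(1),((q[:2]-m)@y).round(1))
d=(p[0]-p[1])[:2];print(np.linalg.norm(d),np.degrees(np.arctan2(-d[0],d[1])), np.linalg.norm(p[1]-p[2]))
# edge points seen in c2 crop: far edge at tile-left corner (515,243)?,(768,600)
for q in pt("side",crop([(432,135),(773,600)],230,160,4),80): print(((q[:2]-m)@x).round(1))
s=env.read_state()["position"][:2];print("tcp",(s-m)@x)
E
```

```text
[683.6 116.6  90. ] 27.7 152.5
[694.9  14.5  90. ] 24.8 49.9
[578.6   3.1  90. ] -92.0 54.7
102.69797302243772 6.351550950255846 116.8804174996459
0.3
0.4
tcp -103.375414147268
```

The overhang is about 26–28 mm by two independent estimates. I'll push 13 mm more, then back off and lift.

>>> drive_tool(
  rows=[
    [-0.003,0,0,0,0,0,-0.2],
    [-0.003,0,0,0,0,0,-0.2],
    [-0.003,0,0,0,0,0,-0.2],
    [-0.002,0,0,0,0,0,-0.2],
    [-0.002,0,0,0,0,0,-0.2],
    [0,0,0,0,0,0,-0.2],
    [0.01,0,0,0,0,0,-0.2],
    [0.03,0,0,0,0,0,-0.2],
    [0,0,-0.05,0,0,0,-0.2],
    [0,0,-0.05,0,0,0,-0.2],
    [0,0,-0.05,0,0,0,-0.2],
    [0.01,0.05,0,0,0,0,-0.2],
    [0.01,0.05,0,0,0,0,-0.2],
    [0.01,0.05,0,0,0,0,-0.2],
    [0.01,0.05,0,0,0,0,-0.2],
    [0.01,0.05,0,0,0,0,-0.2],
    [0.01,0.05,0,0,0,0,-0.2],
    [0,0,0,0,0,0,-0.2],
  ],
)

```text
time: 11.92
position: [432.1, 325.7, 255.0]
ee_rot: [0.227, -3.133, -0.001]
contact_force: [-0.8, -0.3, -0.3]
grip_width: 51.3
grip_force: 0.0
```

```bash
python3 - <<'E'
from h import *
import cv2
b=viewer.read_camera("top")[...,::-1]
cv2.imwrite("pics/c4.png",cv2.resize(b[140:310,205:471],None,fx=3,fy=3,interpolation=cv2.INTER_CUBIC))
E
```

```text
(no output)
```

View pics/c4.png

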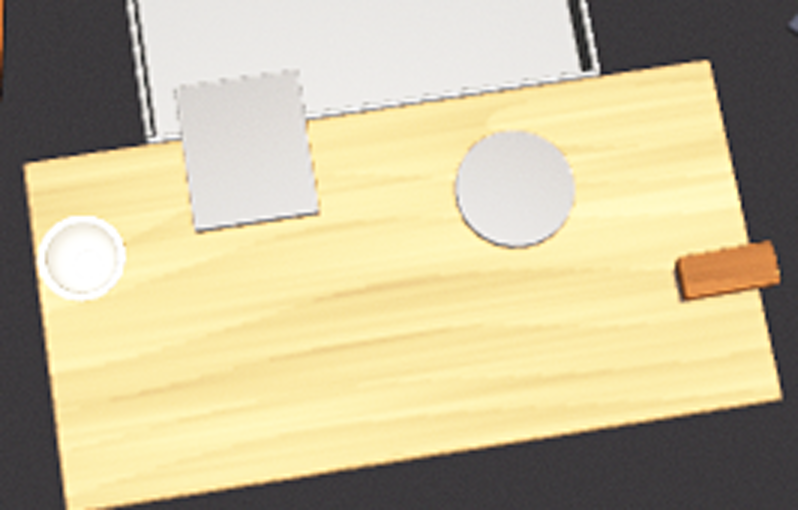

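The tile now overhangs the tub, with crop corners (177,87), (298,71), (318,212) and (196,230). The far edge of the bench runs from (24,163) to (709,61). The stone, bowl and brush have not moved.

```bash
python3 - <<'E'
from h import *
b=pt("top",crop([(24,163),(709,61)],205,140,3),80)
t=pt("top",crop([(177,87),(298,71),(318,212),(196,230)],205,140,3),90)
report(b,t)
E
```

```text
edge mid [677.3 -38.3] len 560.4 xaxis deg 7.98
tile [[696.8, 116.0, 90.0], [708.9, 18.8, 90.0], [591.9, 4.3, 90.0], [578.8, 100.6, 90.0]] sides [ 97.9 117.9  97.1 119. ]
tile deg 7.25 centre [644.1  59.9  90. ] front in bench 40.0 101.2
```

The overhang is 40.0 mm and the tile is 0.7° off square. The hand is clear, so I'm handing in.

```bash
python3 -c "
from plant import env
print(env.finish_job())"
```

```text
the job is handed in; nothing more can be done
None
```

I pushed the tile to a measured 40 mm past the bench's edge, about 0.7° off square and flat; the round stone, food bowl and nail brush had not moved in the last picture, the hand is clear, and the job is handed in (no verdict was shown).

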